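Set the eccentric stop to low and push the follower slide home

ROBOT

A 6-joint arm with a two-finger parallel gripper is mounted at the origin on a cart in front of the work surface, level with it; the furniture and walls round the work are solid. World frame = base frame: x ahead of the robot, y to its left, z up, the work surface at z = 0. Lengths are in m, angles in rad, forces in N, time in s.
With the tool pointing down it reaches from about 0.25 to 0.775 m from the base axis. Payload 8.9 kg.
Tool frame: the origin (TCP) lies at the very end of the fingers, on their centre line; the grasp point (between the pads) lies 19 mm behind it (manip.tcp_to_grasp is the z of the grasp point in the tool frame, in m); z points along the fingers, y is the line along which they close (so a half turn about z gives the same grasp; the last joint's range is limited). The gripper opens to 85 mm and grips with 20 to 120 N. Pads are 22 mm wide; open, the fingers measure 114 mm over their backs; the gripper's body (76 mm by 85 mm) begins 54 mm behind the grasp point. The pads swing forward as they close: fully open they stand 13 mm farther back than shut.
Start: joints at [-1.451, 0.291, -0.153, 1.127, 0, 1.431], TCP at [0.134, -0.508, 0.231] pointing down, gripper open.
Joint ranges: [-2.52, 2.52], [-0.91, 1.74], [-1.3, 1.37], [-1.96, 2.02], [-1.52, 1.47], [-3.14, 3.14]. Speed limits (rad/s): [2.22, 2.22, 2.79, 3.14, 3.14, 3.14].

INTERFACE

Orientations are given as a rotation vector (axis times angle).
In Python, from rig import manip gives the robot as it stands.
- The arm moves only by the shell command python3 -m creep 'ROWS' [FORCE]. ROWS is JSON, a list of rows, each a list of 7 numbers: the shift along the world's x, y, z in m, then the turn, a rotation vector about the world's x, y, z in degrees, then the closure in counts, from 0 (fully open) to 255 (shut). In form: [[x, y, z, rx, ry, rz, jaw], ...]. A call has exactly 10 rows; each row shifts and turns the commanded pose from where the row before left it; what a row does not reach is not made up. A row lasts 1/10 s, in which the tool goes at most 50 mm and 8.59 degrees, less where a joint would pass 70% of its speed; a pose out of reach is approached as far as the arm can. A call is refused whole if a number of a shift passes 0.05 or a number of a turn 8.59, either way. A call with a gripper value outside its range is refused whole. The fingers move at their own pace and stop on an object; FORCE is the grip in N (left out, the last holds). Time passes only in rows, so rows that do not move let the fingers close, or fill a call up. It gives the time, the measured TCP pose, the force, the opening and the grip force at its end, in the units of the state.
- manip.get_obs(): the state, without advancing time (a new reading comes with each control period).
- manip.snapshot(name): name is "scene" or "side" or "wrist"; returns (picture, depth): 420x560x3 uint8, red, green, blue; 420x560 float32, m along the optical axis (not along the pixel's ray), 0 where there is no reading.
- manip.get_calibration(name): a dict with "fovy" (degrees; the focal length in pixels is half the picture's height over the tangent of half this angle, whatever the lens; pixels are square), "cx", "cy" (the principal point, pixels), "dist_coeffs" ([k1, k2, p1, p2, k3] as OpenCV has them; the pictures are not rectified), "xyz" and "rotation" of the camera in the world; the wrist camera has in their place "tool_from_camera" (4x4, takes a point from camera to tool coordinates, whose origin is the TCP and whose axes are the flange's). Camera axes: x right, y up, looking along -z (the intrinsics and any distortion apply to the point x, -y, -z); pixel columns grow to the right and rows downward; lengths in m; the calibration is good to about 2 mm. A picture is of the moment at which its call begins: read the wrist's pose just before it. get_calibration takes no time and is no camera call.
- manip.hand_in(): hands the job in; it is judged then, once.
Trained networks look in the newest picture that a camera, given by its name, has taken for a name from the list of things; names that differ only in an ending like _2 or _b are one class to them, and where a whole thing is asked for, a point or a joint stands for the part that bears it (a point fixed in the world has none). Each returns a list of dicts, best first, with "score" (0 to 1); they miss things now and then, are a little off and sometimes report something else, mostly with a low value. They report only what shows in the picture. A call takes as long as a camera call.
- manip.silhouettes(camera, target): "mask" (420x560 bool, what is visible of it).
- manip.pinpoint(camera, target): "xyz" ([x, y, z] in m, in the coordinates of the camera as it stood for that picture, good to about 4 mm: a listed point, or the origin of a listed thing).
The state is a dict: "t": time; "joint_pos": joint angles; "joint_vel": joint speeds; "effort": joint torques, N m; "position": TCP position; "ee_rot": TCP orientation; "force": force on the tool from outside, world axes, zero at the start; "torque": the same for the moment, N m; "finger_gap": opening from 0.0 (shut) to 1.0 (fully open); "finger_force": force on a finger pad.
Only numpy, scipy, OpenCV 4.12 (cv2) and the standard library are available. Lean on these libraries where they do the work, as an engineer would, in place of code of your own. Each camera call takes 0.05 s, during which the arm holds its last target. There are 200 camera calls.

TASK

On the blue bench fixture, first push the red knob of the cam lever round until the cam is at its low point, the yellow mark pointing straight at the follower slide's brass roller; only then push the slide forward by its black push plate until the roller rests firmly against the cam. Only push with the fingers: do not touch or lift the steel bush that rides in the slide, and leave the other things on the bench where they are. Take the hand away at the end.

Things in the scene. Friction and masses are not known exactly. Their poses are not given: they have to be found in the camera images.
- fixture: The fixture: a blue base plate 230 x 110 x 10 mm fixed to the bench, carrying a follower slide and an eccentric steel cam. Origin under the centre of the plate, z up; +x is the slide's forward direction (towards the cam). Two dark rails at y = +-37.5 mm, tops at z = 24 mm, guide the slide. The cam's axis stands at x = +65 mm, y = 0.
- cam (a joint): Cam angle (rad), range -0.6 to 2.4, starts at 1.1 to 2.2. 0 = low point, yellow mark towards the roller (fixture -x); it can be turned past it. Grows clockwise seen from above; the lever points to 75 degrees minus this value, counterclockwise from fixture +x, so turn it counterclockwise. Stays where left (friction 0.25 N m, about 4 N at the knob).
- cam_axis (a point): Point on the cam's upright axis, top of the hub, 42 mm above the bench. The cam is a steel disc of 30 mm radius, 9 mm eccentric, 12 to 30 mm above the bench.
- knob (a point): The upright red knob on the end of the cam's lever, a post of 20 mm diameter, 65 mm from the cam's axis, from 38 mm (top of the dark lever bar) to 75 mm above the bench; the point is on the post's own axis 60 mm above the bench.
- slide (a joint): Travel of the follower slide (m): 0 = fully back (where it starts), growing forward (fixture +x). The brass roller at its nose meets the cam at 0.040 when the cam is at its low point, earlier (from 0.022) when the cam is not. It stays where it is left (friction 3 N).
- push_face (a point): Centre of the rear face of the slide's black push plate, 50 mm above the bench. The plate stands across the slide, 62 mm wide, 10 mm thick, from 11 to 77 mm above the bench; it is pushed from behind along fixture +x. The base plate below it has its top at 10 mm.
- nest (a point): Floor centre of the square nest in the slide, 19 mm above the bench, 47 mm ahead of the push plate's rear face; the nest is 6 mm deep and 32 mm square.
- bush: Loose grey steel bush, 30 mm diameter, 22 mm high, standing in the slide's nest and riding with it (top 41 mm above the bench). Origin under its centre. Not to be touched.
- can: Loose small blue can with a white cap, 37 mm diameter, 90 mm high, a bystander; origin under its centre.
- clear_bottle: Loose whitish bottle with a red label, 37 mm diameter, 100 mm high, a bystander; origin under its centre.
- amber_bottle: Loose amber bottle with a white cap, 37 mm diameter, 85 mm high, a bystander; origin under its centre.

How it is judged:
On the way, in this order (a step that is already met when the one before it is completed fails the run):
1. the cam stands at its low point while the slide is still back (value of joint cam between -0.18 and 0.18 rad and value of joint slide below 0.012 m), for 0.2 s.
2. the slide is pushed home against the low cam (value of joint slide above 0.0375 m and value of joint cam between -0.2 and 0.2 rad), for 0.2 s.
At the end, for the whole second after the job is handed in: The cam is within 0.2 rad of its low point, the slide has travelled more than 37.5 mm (home is 40 mm) and is at rest, and the bush still stands upright in the slide's nest (within 4 mm of its centre) (all of step 2 and velocity of joint slide below 0.01 m/s and horizontal distance between bush and nest below 0.004 m and z of bush in the frame of fixture below 0.022 m and angle between bush's own z axis and vertical below 0.1 rad); the robot touches nothing.
It fails at once if the slide was pushed forward more than 15 mm before the cam was at its low point (value of joint slide above 0.015 m and (value of joint cam above 0.35 rad or value of joint cam below -0.35 rad)).
It fails at once if the fingers touched the bush (contact force between the fingers and bush above 0.5 N).
It fails at once if the bush was lifted out of the nest (z of bush in the frame of fixture above 0.025 m).
It fails at once if a bystander was moved by more than 20 mm (distance of any of can, clear_bottle, amber_bottle from where it was at the start of the episode above 0.02 m).
It also fails if it takes over 45 s, if anything falls off the work surface, if the arm or the gripper's body presses on something with over 40 N, if the wrist force passes 120 N, or if a joint passes its speed limit or range.

## Working session

There is one attempt and no reset: what is moved stays moved. The work goes in short steps, Python scripts to look and compute and a shell command to move; the robot and the scene stay as the last step left them, time stands still between calls to the robot, and variables do not carry over. Pictures are saved under pics/ and viewed, at most 10 in all, crops included, and the job is handed in when it is done.

```bash
mkdir -p pics
cat > h.py <<'E'
import numpy as np, cv2
from rig import manip
def towc(cam,p):
    c=manip.get_calibration(cam)
    if 'xyz' in c:
        R=np.array(c['rotation'],float)
        if R.shape!=(3,3): R=cv2.Rodrigues(R)[0]
        return R@np.array(p)+np.array(c['xyz'])
    T=np.array(c['tool_from_camera']);o=manip.get_obs()
    q=T[:3,:3]@np.array(p)+T[:3,3]
    return cv2.Rodrigues(np.array(o['ee_rot'],float))[0]@q+np.array(o['position'])
def pts(cam,names):
    out={}
    for n in names:
        for d in manip.pinpoint(cam,n)[:2]:
            w=towc(cam,d['xyz']); out.setdefault(n,[]).append(w); print(cam,n,round(d['score'],2),np.round(w,4))
    return out
def snap(cam,name):
    im,d=manip.snapshot(cam); cv2.imwrite('pics/'+name,im[:,:,::-1]); return im,d
E
python3 - <<'E'
from h import *
for c in('scene','side'):
    snap(c,c+'0.png'); pts(c,['fixture','cam_axis','knob','push_face','nest','bush','can','clear_bottle','amber_bottle'])
o=manip.get_obs();print(o['t'],o['position'],o['ee_rot'],o['finger_gap'])
E
python3 -c "
import cv2,numpy as np
a=[cv2.imread('pics/%s0.png'%c) for c in('scene','side')]
cv2.imwrite('pics/both.png',cv2.resize(np.vstack(a),(400,600)))"
```

```text
scene fixture 0.57 [ 0.5169  0.2515 -0.001 ]
scene cam_axis 0.76 [0.5192 0.3207 0.0432]
scene knob 0.79 [0.5309 0.3809 0.0625]
scene knob 0.74 [ 0.4308 -0.1031 -0.0013]
scene push_face 0.71 [0.5299 0.3839 0.0599]
scene push_face 0.64 [0.4991 0.159  0.0497]
scene nest 0.74 [0.5034 0.2066 0.0163]
scene bush 0.66 [0.5069 0.2045 0.0175]
scene bush 0.54 [0.5039 0.2066 0.017 ]
scene can 0.79 [ 0.4322 -0.1026 -0.    ]
scene clear_bottle 0.81 [ 0.5759 -0.1096  0.0013]
scene amber_bottle 0.57 [ 0.5061 -0.0603  0.0033]
side fixture 0.97 [ 0.5162  0.2544 -0.0014]
side cam_axis 0.57 [0.525  0.3205 0.0457]
side cam_axis 0.56 [ 0.5012 -0.0626  0.0053]
side knob 0.64 [0.5284 0.3865 0.0581]
side knob 0.53 [0.5071 0.2019 0.0201]
side push_face 0.87 [0.4979 0.1582 0.0515]
side nest 0.68 [0.5037 0.199  0.0169]
side bush 0.66 [0.5049 0.202  0.0171]
side can 0.67 [ 0.4297 -0.1026 -0.0013]
side clear_bottle 0.75 [0.5042 0.1998 0.0167]
side clear_bottle 0.7 [ 0.5777 -0.1067  0.0037]
1.0 [ 0.13434624 -0.50749912  0.23129273] [-3.11528209e+00 -4.05355407e-01  8.70897005e-06] 0.9998471135531297
```

View pics/scene0.png

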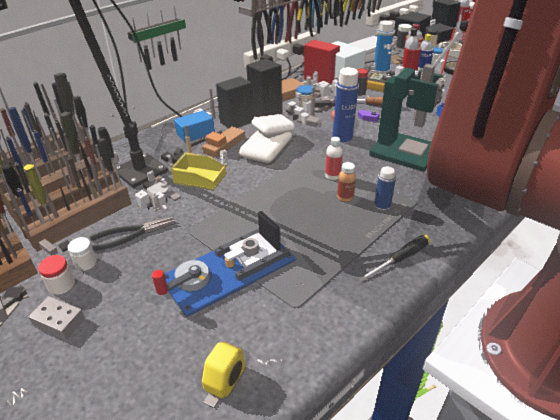

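View pics/side0.png

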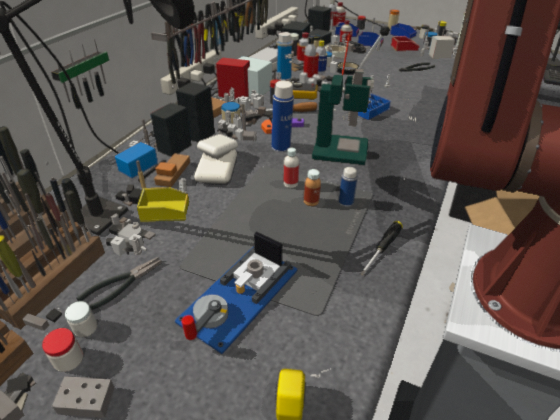

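The scene view shows the fixture at about (225,270), with the knob at (160,282) and the push plate at (270,232); the side view agrees. Fused from both cameras:
- Forward direction is about 82.5° in world.
- Cam axis is at (0.522, 0.3206).
- Knob is at (0.530, 0.384), so the cam is at about 1.3 rad.

I'll push the knob from its +x side with the fingers shut and the tool yawed about 119°, which keeps joint 6 in range.

```bash
python3 -m creep '[[0.02,0.042,0,0,0,8,255],[0.02,0.042,0,0,0,8,255],[0.02,0.042,0,0,0,8,255],[0.02,0.042,0,0,0,8,255],[0.02,0.042,0,0,0,8,255],[0.02,0.042,0,0,0,8,255],[0.02,0.042,0,0,0,8,255],[0.02,0.042,0,0,0,8,255],[0.02,0.042,0,0,0,8,255],[0.02,0.042,0,0,0,8,255]]'
python3 -m creep '[[0.02,0.042,0,0,0,8,255],[0.02,0.042,0,0,0,8,255],[0.02,0.042,0,0,0,8,255],[0.02,0.042,0,0,0,0,255],[0.02,0.042,0,0,0,0,255],[0.02,0.042,0,0,0,0,255],[0.02,0.042,0,0,0,0,255],[0.02,0.042,0,0,0,0,255],[0.02,0.042,0,0,0,0,255],[0.02,0.042,0,0,0,0,255]]'
python3 - <<'E'
from h import *
im,d=snap('wrist','w1.png'); pts('wrist',['fixture','cam_axis','knob','push_face','nest','bush'])
print(cv2.Rodrigues(np.array(manip.get_obs()['ee_rot'],float))[0].round(3), manip.get_obs()['joint_pos'])
E
```

```text
t: 2.0
position: [0.3349, -0.0858, 0.2317]
ee_rot: [2.119, 2.318, 0.001]
force: [1.0, -1.2, -0.9]
finger_gap: -0.001
finger_force: 0.0
t: 3.0
position: [0.5349, 0.3345, 0.2312]
ee_rot: [1.598, 2.704, 0.0]
force: [0.9, 0.5, 1.2]
finger_gap: -0.0
finger_force: 0.0
wrist fixture 0.92 [ 0.5161  0.2572 -0.0015]
wrist cam_axis 0.85 [0.5205 0.3187 0.0428]
wrist knob 0.71 [0.5274 0.3796 0.0627]
wrist knob 0.58 [0.5198 0.317  0.0426]
wrist push_face 0.83 [0.5016 0.1565 0.0506]
wrist nest 0.84 [0.5084 0.1996 0.0188]
wrist bush 0.72 [0.5019 0.2034 0.0202]
[[-0.481  0.876 -0.   ]
 [ 0.876  0.481 -0.   ]
 [-0.    -0.    -1.   ]] [ 4.39425967e-01  4.92626599e-01  1.52723608e-01  1.23111950e+00
 -1.47219552e-04  1.50785712e+00]
```

View pics/w1.png

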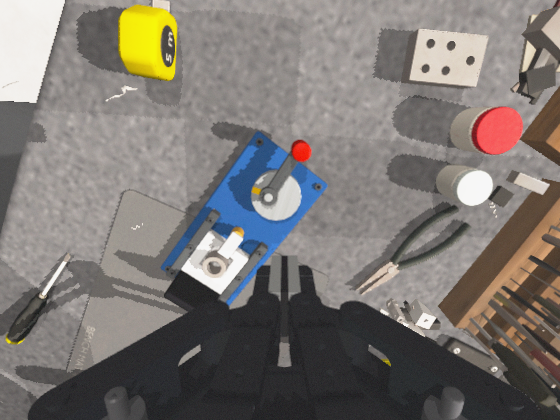

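The wrist view confirms it: knob at (300,150), lever along the fixture's forward axis, yellow mark off to the side, space to the knob's right clear. Next I descend beside the knob.

```bash
python3 -m creep '[[0.015,0.034,0,0,0,0,255],[0.015,0.034,0,0,0,0,255],[0,0,-0.03,0,0,0,255],[0,0,-0.03,0,0,0,255],[0,0,-0.03,0,0,0,255],[0,0,-0.03,0,0,0,255],[0,0,-0.03,0,0,0,255],[0,0,-0.03,0,0,0,255],[0,0,-0.002,0,0,0,255],[0,0,-0.002,0,0,0,255]]'
python3 - <<'E'
import numpy as np
A=np.array([.521,.320]);n=np.array([.876,.481])
for o in (.0245,):
  p=np.array([.565,.4025])
  for a in np.r_[83:157.6:7.45]:
    q=A+.065*np.array([np.cos(np.radians(a)),np.sin(np.radians(a))])+o*n
    print(round(a,1),q.round(4),(q-p).round(4));p=q
E
```

```text
t: 4.35
position: [0.5645, 0.3998, 0.0482]
ee_rot: [1.6, 2.704, -0.0]
force: [0.9, -0.6, 0.7]
finger_gap: -0.001
finger_force: 0.0
83.0 [0.5504 0.3963] [-0.0146 -0.0062]
90.4 [0.542  0.3968] [-0.0084  0.0005]
97.9 [0.5335 0.3962] [-0.0084 -0.0006]
105.4 [0.5253 0.3945] [-0.0083 -0.0017]
112.8 [0.5173 0.3917] [-0.008  -0.0028]
120.3 [0.5097 0.3879] [-0.0076 -0.0038]
127.7 [0.5027 0.3832] [-0.007  -0.0047]
135.2 [0.4964 0.3776] [-0.0063 -0.0056]
142.6 [0.4908 0.3713] [-0.0056 -0.0064]
150.0 [0.4861 0.3642] [-0.0047 -0.007 ]
157.5 [0.4824 0.3567] [-0.0037 -0.0076]
```

```bash
python3 -m creep '[[-0.014,-0.0035,0,0,0,0,255],[-0.0084,0.0005,0,0,0,0,255],[-0.0084,-0.0006,0,0,0,0,255],[-0.0083,-0.0017,0,0,0,0,255],[-0.008,-0.0028,0,0,0,0,255],[-0.0076,-0.0038,0,0,0,0,255],[-0.007,-0.0047,0,0,0,0,255],[-0.0063,-0.0056,0,0,0,0,255],[-0.0056,-0.0064,0,0,0,0,255],[0,0,0,0,0,0,255]]'
python3 - <<'E'
from h import *
im,d=snap('wrist','w2.png'); pts('wrist',['cam_axis','knob'])
for c in('scene','side'):
    snap(c,c+'2.png'); pts(c,['cam_axis','knob','push_face'])
E
```

```text
t: 5.35
position: [0.4915, 0.3727, 0.0493]
ee_rot: [1.598, 2.704, 0.005]
force: [1.5, -0.0, 0.9]
finger_gap: -0.003
finger_force: 0.6
wrist cam_axis 0.71 [0.5211 0.3158 0.0444]
wrist knob 0.9 [0.4743 0.3589 0.0618]
scene cam_axis 0.94 [0.5198 0.3227 0.0425]
scene knob 0.79 [0.4711 0.3578 0.0611]
scene push_face 0.59 [0.4995 0.1572 0.0515]
side knob 0.65 [0.4731 0.3592 0.0601]
side push_face 0.93 [0.4974 0.1569 0.0492]
```

View pics/w2.png

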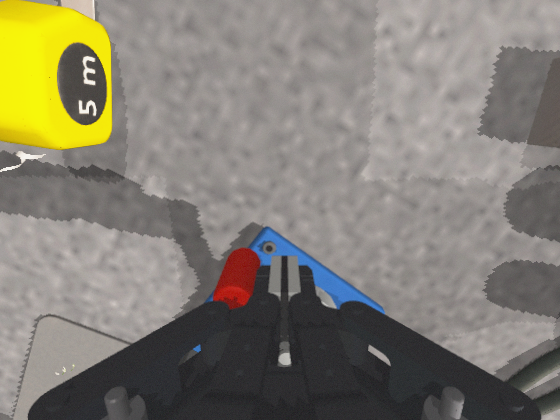

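The red knob is against the left face of the fingers at (237,275). It's at about 141.6° and needs 157.4°, so I'll push the last 16° and back off.

```bash
python3 -m creep '[[-0.003,-0.0028,0,0,0,0,255],[-0.0028,-0.0028,0,0,0,0,255],[-0.0024,-0.0028,0,0,0,0,255],[-0.002,-0.0028,0,0,0,0,255],[-0.0018,-0.0028,0,0,0,0,255],[0,0,0,0,0,0,255],[0.018,0.01,0,0,0,0,255],[0.018,0.02,0,0,0,0,255],[0,0,0.035,0,0,0,255],[0,0,0.045,0,0,0,255]]'
python3 -m creep '[[0,0,0.04,0,0,0,255],[0,-0.02,0.04,0,0,0,255],[0,-0.02,0.02,0,0,0,255],[0,-0.02,0,0,0,0,255],[0,-0.02,0,0,0,0,255],[0,-0.02,0,0,0,0,255],[0,0,0,0,0,0,255],[0,0,0,0,0,0,255],[0,0,0,0,0,0,255],[0,0,0,0,0,0,255]]'
python3 - <<'E'
from h import *
im,d=snap('wrist','w3.png'); pts('wrist',['cam_axis','knob','push_face','nest'])
for c in('scene','side'):
    snap(c,c+'3.png'); pts(c,['cam_axis','knob','push_face'])
E
```

```text
t: 6.9
position: [0.5122, 0.3864, 0.1246]
ee_rot: [-1.596, -2.701, 0.012]
force: [1.3, 0.8, -0.1]
finger_gap: -0.001
finger_force: 0.0
t: 7.9
position: [0.5145, 0.2885, 0.227]
ee_rot: [-1.597, -2.705, 0.001]
force: [1.1, -0.1, -0.0]
finger_gap: 0.0
finger_force: 0.0
wrist cam_axis 0.94 [0.5202 0.318  0.0434]
wrist knob 0.56 [0.4616 0.3395 0.0618]
wrist knob 0.49 [0.5035 0.206  0.0196]
wrist push_face 0.56 [0.5012 0.1622 0.052 ]
wrist nest 0.79 [0.5087 0.2016 0.0192]
wrist nest 0.39 [0.4623 0.3412 0.0607]
scene cam_axis 0.69 [0.5223 0.3197 0.0442]
scene knob 0.71 [0.4617 0.3376 0.0626]
scene knob 0.47 [0.506  0.2015 0.0177]
scene push_face 0.62 [0.4985 0.1563 0.0521]
side cam_axis 0.59 [0.5233 0.316  0.0442]
side knob 0.69 [0.4617 0.3444 0.0583]
side push_face 0.81 [0.4994 0.1561 0.0492]
side push_face 0.41 [0.5249 0.3214 0.0431]
```

View pics/w3.png

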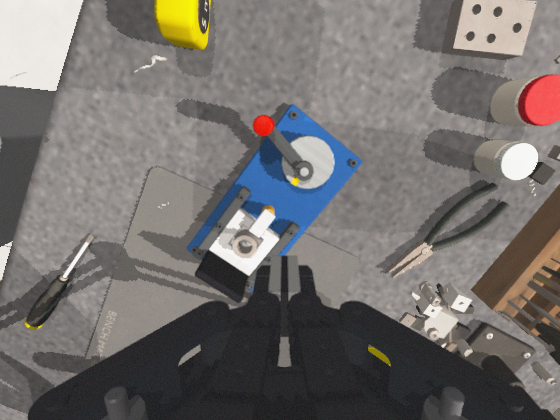

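The yellow mark at (295,182) lies on the line from hub (305,170) to roller (268,212), within about 2°. The knob is at about 160° against 157.4°, so the cam is at its low point and the slide is still back. Next I go behind the push plate and align the yaw.

```bash
python3 -m creep '[[-0.004,-0.034,0,0,0,-7.3,255],[-0.004,-0.034,0,0,0,-7.3,255],[-0.004,-0.034,0,0,0,-7.3,255],[-0.004,-0.034,0,0,0,-7.3,255],[-0.004,-0.034,0,0,0,-7.3,255],[0,0,-0.036,0,0,0,255],[0,0,-0.036,0,0,0,255],[0,0,-0.036,0,0,0,255],[0,0,-0.036,0,0,0,255],[0,0,-0.036,0,0,0,255]]'
python3 - <<'E'
from h import *
R=cv2.Rodrigues(np.array(manip.get_obs()['ee_rot'],float))[0]; print(R[:,0])
for c in('scene','side'):
    snap(c,c+'4.png'); pts(c,['knob','push_face'])
E
```

```text
t: 9.55
position: [0.4949, 0.1178, 0.0463]
ee_rot: [2.365, 2.067, 0.001]
force: [0.5, 0.8, 0.2]
finger_gap: 0.005
finger_force: 0.0
[1.33734426e-01 9.91017180e-01 2.26132272e-04]
scene knob 0.96 [0.4641 0.3383 0.0606]
side knob 0.78 [0.4625 0.3442 0.0611]
side push_face 0.96 [0.4964 0.158  0.0507]
```

View pics/side4.png

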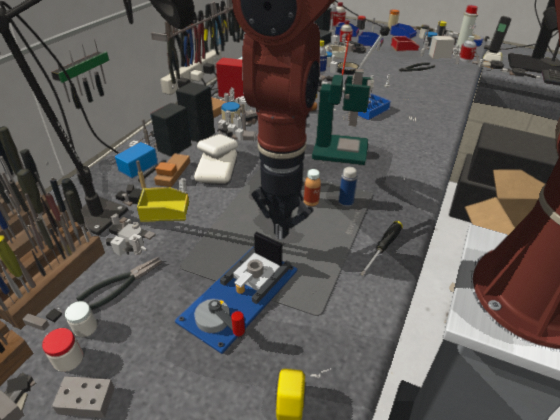

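The fingers stand behind the plate, around (280,225) in the picture, clear of the bottles. Now I push.

```bash
python3 -m creep '[[0.0009,0.007,0,0,0,0,255],[0.0009,0.007,0,0,0,0,255],[0.0008,0.006,0,0,0,0,255],[0.0004,0.003,0,0,0,0,255],[0.0004,0.003,0,0,0,0,255],[0.0004,0.003,0,0,0,0,255],[0.0005,0.004,0,0,0,0,255],[0.0005,0.004,0,0,0,0,255],[0.0005,0.004,0,0,0,0,255],[0.0005,0.004,0,0,0,0,255]]'
python3 -m creep '[[0.0005,0.004,0,0,0,0,255],[0.0005,0.004,0,0,0,0,255],[0.0005,0.004,0,0,0,0,255],[0.0004,0.003,0,0,0,0,255],[0.0004,0.003,0,0,0,0,255],[0.0003,0.002,0,0,0,0,255],[0,0,0,0,0,0,255],[0,0,0,0,0,0,255],[0,0,0,0,0,0,255],[0,0,0,0,0,0,255]]'
python3 - <<'E'
from h import *
o=manip.get_obs();print(o['force'])
for c in('scene','side'):
    snap(c,c+'5.png'); pts(c,['knob','push_face'])
E
```

```text
t: 10.85
position: [0.5008, 0.163, 0.0473]
ee_rot: [2.365, 2.067, -0.0]
force: [1.0, -4.1, 0.4]
finger_gap: -0.005
finger_force: 1.7
t: 11.85
position: [0.5029, 0.183, 0.0472]
ee_rot: [-2.365, -2.068, 0.0]
force: [-0.3, -0.3, 0.0]
finger_gap: 0.001
finger_force: 0.0
[-0.28278158 -0.3257784   0.01460529]
scene knob 0.71 [0.4622 0.3414 0.0598]
scene push_face 0.4 [0.514  0.2415 0.0212]
side knob 0.74 [0.4624 0.3427 0.0565]
side knob 0.25 [0.5137 0.2532 0.0017]
side push_face 0.65 [0.5032 0.1963 0.0505]
```

```bash
python3 -m creep '[[0.0001,0.001,0,0,0,0,255],[0.0001,0.001,0,0,0,0,255],[0.0001,0.001,0,0,0,0,255],[0.0001,0.001,0,0,0,0,255],[0,0,0,0,0,0,255],[0,0,0,0,0,0,255],[0,0,0,0,0,0,255],[0,0,0,0,0,0,255],[0,0,0,0,0,0,255],[0,0,0,0,0,0,255]]'
```

```text
t: 13.15
position: [0.5036, 0.1864, 0.0473]
ee_rot: [2.365, 2.067, -0.001]
force: [0.4, -4.9, 0.5]
finger_gap: -0.002
finger_force: 2.5
```

```bash
python3 -m creep '[[0.0001,0.001,0,0,0,0,255],[0.0001,0.001,0,0,0,0,255],[0,0,0,0,0,0,255],[0,0,0,0,0,0,255],[0,0,0,0,0,0,255],[0,0,0,0,0,0,255],[0,0,0,0,0,0,255],[0,0,0,0,0,0,255],[0,0,0,0,0,0,255],[0,0,0,0,0,0,255]]'
```

```text
t: 14.15
position: [0.5036, 0.1866, 0.0473]
ee_rot: [2.364, 2.064, -0.005]
force: [-0.7, -14.6, 4.6]
finger_gap: 0.002
finger_force: 7.0
```

The force rose to 14.6 N while the tool moved only 0.2 mm, so the roller is seated. Now I retreat.

```bash
python3 -m creep '[[-0.0013,-0.01,0,0,0,0,255],[-0.0026,-0.02,0,0,0,0,255],[-0.0026,-0.02,0,0,0,0,255],[0,0,0.04,0,0,0,255],[0,0,0.04,0,0,0,255],[0,0,0.04,0,0,0,255],[-0.02,0,0.04,0,0,0,255],[-0.02,0,0.02,0,0,0,255],[-0.02,0,0,0,0,0,255],[0,0,0,0,0,0,255]]'
python3 - <<'E'
from h import *
im,d=snap('wrist','w6.png')
for c in('wrist','scene','side'):
    im,_=snap(c,c+'6.png'); pts(c,['cam_axis','knob','push_face','nest','bush'])
E
```

```text
t: 15.15
position: [0.4356, 0.1393, 0.2281]
ee_rot: [-2.364, -2.068, -0.002]
force: [0.4, -0.3, -0.2]
finger_gap: -0.004
finger_force: 0.0
wrist push_face 0.96 [0.5048 0.202  0.0516]
wrist nest 0.59 [0.5131 0.2433 0.019 ]
wrist bush 0.79 [0.5077 0.2456 0.02  ]
scene cam_axis 0.79 [0.5211 0.3207 0.0416]
scene knob 0.64 [0.4639 0.3397 0.0621]
scene knob 0.47 [ 0.5155  0.254  -0.0021]
scene push_face 0.68 [0.5044 0.197  0.0506]
scene nest 0.91 [0.5131 0.2456 0.0166]
scene bush 0.84 [0.5133 0.2447 0.0194]
side cam_axis 0.94 [0.5251 0.3212 0.0435]
side knob 0.75 [0.463  0.3438 0.0605]
side push_face 0.65 [0.5018 0.2009 0.049 ]
side push_face 0.38 [0.5153 0.2424 0.0178]
side nest 0.55 [0.5107 0.2419 0.0159]
side bush 0.73 [0.4629 0.3425 0.0582]
side bush 0.71 [0.5127 0.2455 0.0161]
```

View pics/wrist6.png

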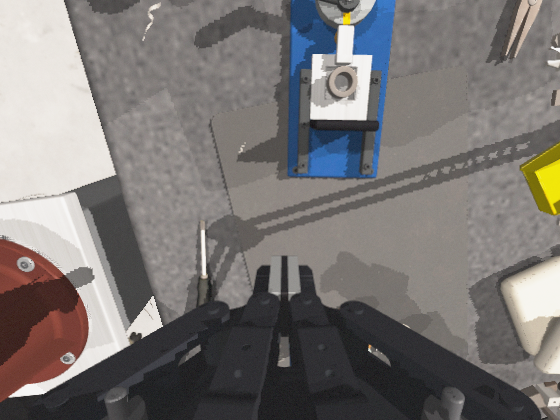

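The roller at (346,25) sits against the cam by the yellow mark, and the bush is in its nest at (343,82). The plate moved about 41 mm and the hand is clear.

```bash
python3 -c "
from rig import manip
print(manip.hand_in())"
```

```text
the job is handed in; nothing more can be done
None
```

I turned the cam to its low point, then pushed the slide home against it (about 40 mm, seated at 14.6 N) with the bush still in its nest, withdrew the hand, and handed the job in at about 15 s; no verdict came back.

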